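# Load the turned balls with the bench scoop and send the tray home

## Task

Pick up the scoop by its handle, take at least three of the wooden balls out of the stock bin in one scoopful, and tip them into the pulled-out sliding tray. Stand the scoop upright back on its rubber mat and push the tray fully home under the wire shelf, leaving every ball either in the tray or in the bin. Do not touch the balls with the gripper's fingers, and leave the other things on the bench where they are.

Things in the scene. Friction and masses are not known exactly. Their poses are not given: they have to be found in the camera images.
- scoop: hand scoop, 0.18 kg: aluminium pan with an upright wooden handle at its back. z up, x from the open front to the back (the open front faces -x). Origin: centre of the pan's underside. Pan floor 100 (x) x 90 (y) mm, 3 mm thick; back wall 45 mm high. Handle 128 mm high. Stands by itself on its flat floor; starts on the mat, yaw within 0.65 rad of the world's
- scoop_lip (a point): middle of the scoop's front edge, underside: (-50, 0, 0) mm in the scoop's frame. The side walls are 3 mm thick, 22 mm high from 18 to 38 mm behind this edge and 40 mm high from there to the back wall
- scoop_pan (a point): a point 20 mm above the centre of the pan's underside: (0, 0, 20) mm in the scoop's frame
- scoop_grip (a point): grip point on the scoop's handle: (61, 0, 95) mm in the scoop's frame. The handle is a vertical bar 22 (x) x 16 (y) mm centred at x = 61, y = 0, from the underside to 128 mm height; pinch it across y
- mat: black rubber mat fixed to the bench, 200 (x) x 180 (y) x 4 mm thick, where the scoop starts; either to the left or to the right of the bay. Origin: centre of its underside, z up
- bin: open plywood stock bin, fixed, on the other side of the bay from the mat. Inside 106 mm wide in y. Flat floor falls 6 degrees towards -x (the robot's side): from x = +165 mm, height 36, to x = -60, height 12. The near wall leans outwards, 60 degrees from level, from there to its rim at x = -90, height 64. Side and far walls upright, 70 high, 5 thick. Origin: on the bench at x = y = 0, z up
- bin_toe (a point): middle of the corner line where the bin's floor meets its leaning near wall: (-60, 0, 12) mm in the bin's frame; the balls roll down to it
- bay: wooden runner board fixed to the bench, the tray slides on it: 360 x 200 mm, 8 thick, side guides 30 high. A wire shelf on four thin legs spans its far part: x +67 to +193 mm, y -100 to +100, underside 154, top 163 above the bench; stock on it reaches 200. Origin on the bench; +x is the way the tray goes home
- tray (a joint): how far the tray is pulled out along the bay's -x, in m: 0 = fully home under the wire shelf against its end stop, 0.19 = farthest out. Starts 0.13 to 0.16. Slides with about 1.5 N of friction (plus 6 N per m/s) and stays where it is left; it cannot lift or tip
- tray_in (a point): centre of the tray's inner floor (13 mm above the bench). Tray: open wooden box inside 142 x 142 mm, walls 4 mm thick and rising 46 mm above this floor; axes as the bay's; moves with the tray
- tray_pull (a point): centre of the near face of the wooden pull block on the tray's near wall (block 25 (x) x 30 (y) mm, its top 65 mm above the bench; this point 37 mm above the bench); moves with the tray: push it along the bay's +x
- ball0: turned wooden ball, 27 mm diameter, 10 g, starts in the stock bin; origin at its centre
- ball1: turned wooden ball, 27 mm diameter, 10 g, starts in the stock bin; origin at its centre
- ball2: turned wooden ball, 27 mm diameter, 10 g, starts in the stock bin; origin at its centre
- ball3: turned wooden ball, 27 mm diameter, 10 g, starts in the stock bin; origin at its centre
- ball4: turned wooden ball, 27 mm diameter, 10 g, starts in the stock bin; origin at its centre
- tape_roll: bystander: roll of paper tape lying flat, 84 mm across, 24 mm high, just beyond the mat; origin at the centre of its underside
- varnish_jar: bystander: closed amber jar, 56 mm across, 60 mm high, standing beyond the stock bin; origin at the centre of its underside
- glue_bottle: bystander: white bottle, 60 mm across, 170 mm high, at the left side of the bench; origin at the centre of its underside
- mallet: bystander: hammer lying at the right side of the bench, about 260 mm long, along its x; origin under its middle
- screwdriver: bystander: screwdriver lying at the left side of the bench, about 200 mm long, along its x; origin under its middle
- offcut: bystander: dark wood offcut 90 x 50 x 40 mm, at the right side of the bench; origin at the centre of its underside
Mind the look-alikes: they are no part of the job. Leave any pink or yellow look-alike of the scoop alone.

How it is judged (in metres and radians):
On the way, in this order (a step that is already met when the one before it is completed fails the run):
1. the scoop is lifted clear (its origin over 100 mm above the bench) with at least three balls in the pan (each within 62 mm of scoop_pan) (height (world z) of scoop above 0.1 m and (distance between each of ball0, ball1, ball2 and scoop_pan below 0.062 m or distance between each of ball0, ball1, ball3 and scoop_pan below 0.062 m or distance between each of ball0, ball1, ball4 and scoop_pan below 0.062 m or distance between each of ball0, ball2, ball3 and scoop_pan below 0.062 m or distance between each of ball0, ball2, ball4 and scoop_pan below 0.062 m or distance between each of ball0, ball3, ball4 and scoop_pan below 0.062 m or distance between each of ball1, ball2, ball3 and scoop_pan below 0.062 m or distance between each of ball1, ball2, ball4 and scoop_pan below 0.062 m or distance between each of ball1, ball3, ball4 and scoop_pan below 0.062 m or distance between each of ball2, ball3, ball4 and scoop_pan below 0.062 m)), for 0.2 s.
2. at least three balls lie in the tray ((distance between each of ball0, ball1, ball2 and tray_in below 0.086 m or distance between each of ball0, ball1, ball3 and tray_in below 0.086 m or distance between each of ball0, ball1, ball4 and tray_in below 0.086 m or distance between each of ball0, ball2, ball3 and tray_in below 0.086 m or distance between each of ball0, ball2, ball4 and tray_in below 0.086 m or distance between each of ball0, ball3, ball4 and tray_in below 0.086 m or distance between each of ball1, ball2, ball3 and tray_in below 0.086 m or distance between each of ball1, ball2, ball4 and tray_in below 0.086 m or distance between each of ball1, ball3, ball4 and tray_in below 0.086 m or distance between each of ball2, ball3, ball4 and tray_in below 0.086 m)), for 0.2 s.
At the end, for the whole second after the job is handed in: At least three balls lie in the tray (within 86 mm of tray_in), the others there or in the bin (within 120 mm of its origin, off the bench); the tray is within 8 mm of home; the scoop stands at rest on its mat, origin over the mat and under 10 mm above the bench, tilt below 0.1 rad ((distance between each of ball0, ball1, ball2 and tray_in below 0.086 m or distance between each of ball0, ball1, ball3 and tray_in below 0.086 m or distance between each of ball0, ball1, ball4 and tray_in below 0.086 m or distance between each of ball0, ball2, ball3 and tray_in below 0.086 m or distance between each of ball0, ball2, ball4 and tray_in below 0.086 m or distance between each of ball0, ball3, ball4 and tray_in below 0.086 m or distance between each of ball1, ball2, ball3 and tray_in below 0.086 m or distance between each of ball1, ball2, ball4 and tray_in below 0.086 m or distance between each of ball1, ball3, ball4 and tray_in below 0.086 m or distance between each of ball2, ball3, ball4 and tray_in below 0.086 m) and (distance between ball0 and tray_in below 0.086 m or (horizontal distance between ball0 and bin below 0.12 m and height (world z) of ball0 above 0.024 m)) and (distance between ball1 and tray_in below 0.086 m or (horizontal distance between ball1 and bin below 0.12 m and height (world z) of ball1 above 0.024 m)) and (distance between ball2 and tray_in below 0.086 m or (horizontal distance between ball2 and bin below 0.12 m and height (world z) of ball2 above 0.024 m)) and (distance between ball3 and tray_in below 0.086 m or (horizontal distance between ball3 and bin below 0.12 m and height (world z) of ball3 above 0.024 m)) and (distance between ball4 and tray_in below 0.086 m or (horizontal distance between ball4 and bin below 0.12 m and height (world z) of ball4 above 0.024 m)) and value of joint tray below 0.008 m and x of scoop in the frame of mat between -0.1 and 0.1 m and y of scoop in the frame of mat between -0.09 and 0.09 m and height (world z) of scoop below 0.01 m and angle between scoop's own z axis and vertical below 0.1 rad and linear speed of scoop below 0.03 m/s); the robot touches nothing.
It fails at once if a ball is touched by the gripper's fingers (over 0.5 N) (contact force between the fingers and ball0 above 0.5 N or contact force between the fingers and ball1 above 0.5 N or contact force between the fingers and ball2 above 0.5 N or contact force between the fingers and ball3 above 0.5 N or contact force between the fingers and ball4 above 0.5 N).
It fails at once if a bystander is moved by more than 30 mm (distance of any of tape_roll, varnish_jar, glue_bottle, mallet, screwdriver, offcut from where it was at the start of the episode above 0.03 m).
It also fails if it takes over 72 s, if anything falls off the work surface, if the arm or the gripper's body presses on something with over 40 N, if the wrist force passes 120 N, or if a joint passes its speed limit or range.

## Robot

A 6-joint arm with a two-finger parallel gripper is mounted at the origin on the work surface. World frame = base frame: x ahead of the robot, y to its left, z up, the work surface at z = 0. Lengths are in mm, angles in rad, forces in N, time in s.
With the tool pointing down it reaches from about 250 to 725 mm from the base axis. Payload 9.7 kg.
Tool frame: the origin (TCP) lies midway between the tips of the shut fingers; the grasp point (between the pads) lies 19 mm behind it; z points along the fingers, y is the direction in which the jaws open and shut (so a half turn about z gives the same grasp; the last joint's range is limited). The gripper opens to 85 mm and grips with 20 to 120 N. Pads are 22 mm wide; open, the fingers measure 114 mm over their backs; the gripper's body (76 mm by 85 mm) begins 54 mm behind the grasp point. The pads swing forward as they close: fully open they stand 13 mm farther back than shut.
Start: joints at [1.25, 0.087, 0.176, 1.66, 0, 1.571], TCP at [173.426, 521.939, 231.284] pointing down, gripper open.
Joint ranges: [-3.13, 3.13], [-0.85, 1.81], [-1.15, 1.24], [-2.2, 2.28], [-1.44, 1.52], [-3.14, 3.14]. Speed limits (rad/s): [2.22, 2.22, 2.57, 3.14, 3.14, 3.14].

## Interface

Orientations are given as a unit quaternion [w, x, y, z].
In Python, from bench import bot, read_camera, camera_model gives the robot as it stands.
- The arm moves only by the tool move_arm, never from a script. Its argument "series" is a list that holds one entry, the list of rows, each a list of 7 numbers: the gripper command: -1 is fully open, 1 is shut, values between are in proportion, then the shift along the world's x, y, z scaled (see below), then the turn, a rotation vector about the world's x, y, z scaled (see below). In form: [[[jaw, tx, ty, tz, rx, ry, rz], ...]]. A call has 1 to 12 rows; each row shifts and turns the commanded pose from where the row before left it; what a row does not reach is not made up. The controller multiplies each number of a shift by 0.1 m and each number of a turn by 6 degrees. A row lasts 1/8 s, in which the tool goes at most 62.5 mm and 10.7 degrees, less where a joint would pass 70% of its speed; a pose out of reach is approached as far as the arm can. A call with a number of a shift or a turn outside -1 to 1 is refused whole. A call with a gripper value outside its range is refused whole. The fingers move at their own pace and stop on an object; "squeeze" is the grip in N (left out, the last holds). Time passes only in rows, so rows that do not move let the fingers close. It gives the time, the measured TCP pose, the force and the opening at its end, in the units of the state.
- bot.read_state(): the state, without advancing time (a new reading comes with each control period).
- read_camera(name): name is "scene" or "top"; returns (picture, depth): 400x640x3 uint8, red, green, blue; 400x640 float32, mm along the optical axis (not along the pixel's ray), 0 where there is no reading.
- camera_model(name): a dict with "camera_matrix" (3x3 intrinsics, pixels), "k1" (the pictures are not rectified: a ray, as slopes to the right and down, at radius r is drawn at 1 + k1 r^2 times it, then the intrinsics apply), "rvec" (rotation vector, rad) and "tvec" (3), from world to camera coordinates, as OpenCV has them. Camera axes: x right, y down, z forward; pixel columns grow to the right and rows downward; lengths in mm; the calibration is good to about 2 mm. A picture is of the moment at which its call begins. camera_model takes no time and is no camera call.
- bot.sign_off(): hands the job in, once; it reports no verdict.
The state is a dict: "t": time; "qpos": joint angles; "joint_velocities": joint speeds; "effort": joint torques, N m; "position": TCP position; "tool_rot": TCP orientation; "contact_force": force on the tool from outside, world axes, zero at the start; "moment": the same for the moment, N m; "finger_gap": finger opening in mm.
Only numpy, scipy, OpenCV 4.12 (cv2) and the standard library are available. Lean on these libraries where they do the work, as an engineer would, in place of code of your own. Each camera call takes 0.05 s, during which the arm holds its last target. There are 200 camera calls.

## Working session

There is one attempt and no reset: what is moved stays moved. The work goes in short steps, Python scripts to look and compute and a tool call to move; the robot and the scene stay as the last step left them, time stands still between calls to the robot, and variables do not carry over. Pictures are saved under pics/ and viewed, about 8 in all and at most 12, crops included, and the job is handed in when it is done.

Besides the shell and the picture viewer there is one more tool, called after "Emit:" in YAML: its name, and indented under it one key for each argument. move_arm: Moves the arm, as the interface text tells. Its arguments: {"type":"object","properties":{"series":{"type":"array"},"squeeze":{"type":"number"}},"required":["series"]}

```bash
mkdir -p pics
cat > h.py <<'E'
import numpy as np, cv2
from scipy.spatial.transform import Rotation as R
from bench import bot, read_camera, camera_model
def snap(name):
    im,d=read_camera(name); np.savez(f'{name}.npz',im=im,d=d); return im,d
def load(name):
    z=np.load(f'{name}.npz'); return z['im'],z['d']
def cm(name):
    m=camera_model(name); K=np.array(m['camera_matrix'],float); return K,m['k1'],R.from_rotvec(np.ravel(m['rvec'])).as_matrix(),np.ravel(m['tvec'])
def world(name,d=None,z=None):
    """per-pixel world map (from depth)"""
    K,k1,Rm,t=cm(name); v,u=np.mgrid[0:400,0:640].astype(np.float32)
    p=cv2.undistortPoints(np.stack([u,v],-1).reshape(-1,1,2),K,np.array([k1,0,0,0,0.])).reshape(400,640,2)
    ray=np.concatenate([p,np.ones((400,640,1))],-1)
    if d is not None: return (ray*d[...,None]-t)@Rm
    dr=ray@Rm; c=-Rm.T@t; return c+dr*((z-c[2])/dr[...,2])[...,None]
def proj(name,P):
    K,k1,Rm,t=cm(name); return cv2.projectPoints(np.array(P,float).reshape(-1,1,3),cv2.Rodrigues(Rm)[0],t,K,np.array([k1,0,0,0,0.]))[0].reshape(-1,2)
def save(im,n,s=1):
    cv2.imwrite(f'pics/{n}.png',cv2.resize(im[...,::-1],None,fx=s,fy=s,interpolation=cv2.INTER_CUBIC))
E
python3 - <<'E'
from h import *
for n in('top','scene'):
    im,d=snap(n); save(im,n+'1',1.25); K,k1,Rm,t=cm(n); print(n,K.tolist(),k1,(-Rm.T@t).round(),Rm.round(2).tolist())
print(bot.read_state())
E
```

```text
top [[373.3747983296025, 0.0, 324.7590510476233], [0.0, 373.3747983296025, 199.88068075472594], [0.0, 0.0, 1.0]] -0.04257735733070946 [ 345.  -11. 1185.] [[-0.02, -1.0, -0.02], [-0.99, 0.02, -0.13], [0.13, 0.02, -0.99]]
scene [[374.395226498993, 0.0, 320.41746584117834], [0.0, 374.395226498993, 199.15382893886718], [0.0, 0.0, 1.0]] -0.032409881542899414 [1037.  187.  980.] [[-0.35, 0.94, 0.01], [0.79, 0.3, -0.53], [-0.5, -0.18, -0.85]]
{'t': 0.1, 'qpos': array([ 1.24996731e+00,  8.73983161e-02,  1.75204778e-01,  1.65980813e+00,
       -1.45829734e-06,  1.57080433e+00]), 'joint_velocities': array([ 0.00095663, -0.00179546,  0.00328149,  0.00038305,  0.00291419,
        0.00040114]), 'effort': array([ 1.37970178e-04, -5.21561301e+01,  4.65653300e+01,  1.60656951e-02,
       -6.18600637e-08,  3.63795436e-06]), 'position': array([173.37772347, 521.73401794, 230.65327583]), 'tool_rot': array([-9.55405971e-05,  1.59731329e-01,  9.87160341e-01, -5.95048325e-04]), 'contact_force': array([-0.14371659, -0.05846046, -0.3930088 ]), 'moment': array([-0.01645267,  0.00726964, -0.0638172 ]), 'finger_gap': 85.52016767945456}
```

View pics/top1.png

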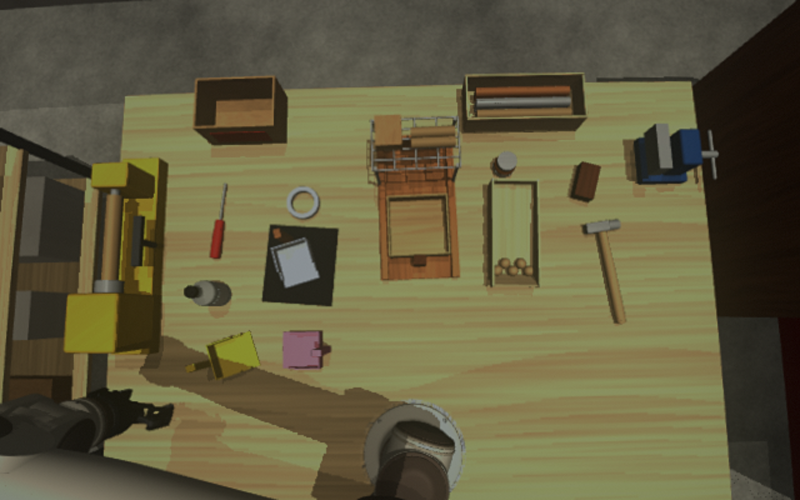

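View pics/scene1.png

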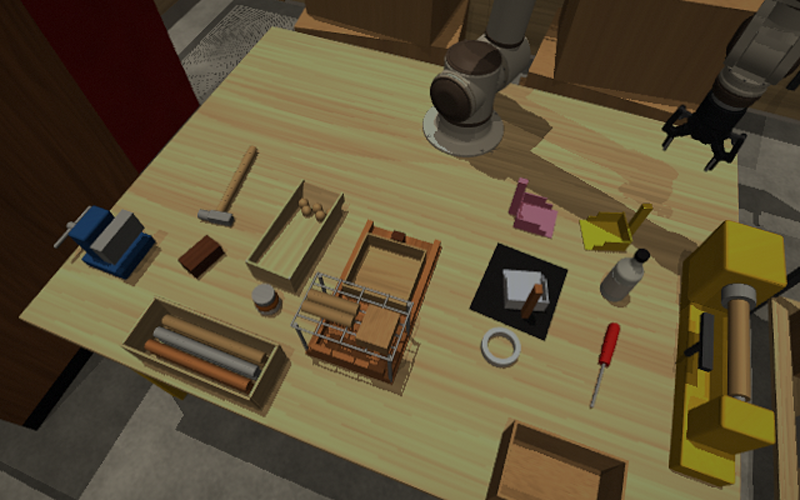

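The top view (800-px scale) shows the mat at (300,265) with the scoop on it and the handle at (277,232), the tray at (418,225), the bin at (513,235) with the balls at its near end, and the tape roll at (303,202). Next I'll measure these.

Run:
```python
from h import *
im,d=load('top'); W=world('top',d)
x,y,z=W[...,0],W[...,1],W[...,2]
def st(m,n): 
    P=W[m]; print(n,m.sum(),'mean',P.mean(0).round(1),'min',np.percentile(P,2,0).round(1),'max',np.percentile(P,98,0).round(1))
v,u=np.mgrid[0:400,0:640]; box=lambda a,b,c,e:(u>a/1.25)&(u<b/1.25)&(v>c/1.25)&(v<e/1.25)
M=box(255,345,215,310)
st(M&(z>110),'handle top')
mat=M&(im.max(2)<45)&(z<15); c=cv2.minAreaRect(W[mat][:,:2].astype(np.float32)); print('mat',c); st(mat,'mat')
sc=M&(z>9)&(z<60); print('scoop',cv2.minAreaRect(W[sc][:,:2].astype(np.float32))); st(sc,'sc')
rim=M&(z>35)&(z<55);st(rim,'rim45')
B=box(480,545,172,292); br=B&(z>55)&(z<85); print('bin rim',cv2.minAreaRect(W[br][:,:2].astype(np.float32))); st(br,'binrim')
T=box(375,465,165,285); tr=T&(z>50)&(z<75)&(v>188/1.25); print('trayrim',cv2.minAreaRect(W[tr][:,:2].astype(np.float32))); st(tr,'tray'); 
bd=T&(z<18)&(z>3); st(bd&(v>262/1.25),'board near'); st(T&(z>20)&(z<40)&(v<275/1.25),'guides')
st(T&(z>61)&(z<72)&(v>240/1.25),'pull')
save(im[195:255,380:440],'bincrop',1)
a=cv2.resize(im[175:250,205:280],None,fx=5,fy=5,interpolation=2); b=cv2.resize(im[130:235,300:440],None,fx=3.6,fy=3.6,interpolation=2)
cv2.imwrite('pics/crop1.png',np.hstack([a,b[:375,:425]])[...,::-1])
a=cv2.resize(im[170:235,205:275],None,fx=5.5,fy=5.5,interpolation=2);b=cv2.resize(im[138:233,300:440],None,fx=2.8,fy=2.8,interpolation=2)
H=max(a.shape[0],b.shape[0]);f=lambda q:np.pad(q,((0,H-q.shape[0]),(0,0),(0,0)))
cv2.imwrite('pics/crop1.png',np.hstack([f(a),f(b)])[...,::-1]); print(a.shape,b.shape)
```

```text
handle top 90 mean [469.3 200.3 468. ] min [344.6 -11.2 111.2] max [ 540.9  310.4 1184.9]
mat ((467.707275390625, 279.7468566894531), (176.13014221191406, 194.0452880859375), 85.06822204589844)
mat 2006 mean [457.2 268.3   3.6] min [372.4 192.8  -0.8] max [562.7 366.6   8. ]
scoop ((482.62518310546875, 274.4942626953125), (168.73211669921875, 217.21246337890625), 86.15943908691406)
sc 430 mean [490.9 291.3  24.2] min [423.9 239.3   9. ] max [588.5 339.   51.1]
rim45 120 mean [503.8 297.8  44. ] min [450.7 245.   36.4] max [535.6 339.6  53.1]
bin rim ((530.9359741210938, -259.684326171875), (118.56379699707031, 264.27191162109375), 87.88528442382812)
binrim 622 mean [ 527.4 -264.3   65.9] min [ 400.9 -320.7   55.9] max [ 662.1 -197.8   72.6]
trayrim ((544.6659545898438, -23.177658081054688), (176.01065063476562, 150.1141357421875), 1.292604684829712)
tray 389 mean [541.4 -24.4  59. ] min [457.6 -97.9  50.9] max [632.   51.7  66.5]
board near 662 mean [445.8 -22.9   7.5] min [ 420.5 -124.6    3.4] max [466.8  73.8  12.2]
guides 977 mean [569.3 -24.   29.4] min [ 440.3 -117.7   21.9] max [703.   72.9  37.4]
pull 89 mean [470.8 -24.4  64.3] min [457.1 -69.4  61.2] max [485.4  32.3  68.3]
(358, 385, 3) (266, 392, 3)
```

View pics/crop1.png

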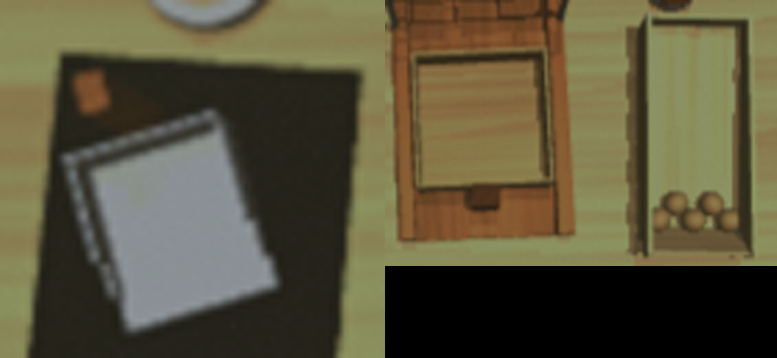

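The crop (5.5x, origin 205,170) shows the handle top at (92,93), the front floor corners at (127,332) and (279,287), and the back rim corners at (62,157) and (218,112). The five balls lie at the bin's near end, four of them side by side and one up-slope. I'll solve the poses from these.

Run:
```python
from h import *
from scipy.optimize import least_squares
im,d=load('top'); W=world('top',d); x,y,z=np.moveaxis(W,-1,0)
uv=np.array([[92,93],[127,332],[279,287],[62,157],[218,112]])/5.5+[205,170]-.4
mod=np.array([[61,0,128],[-50,45,3],[-50,-45,3],[50,45,45],[50,-45,45.]])
def P(p): c,s=np.cos(p[2]),np.sin(p[2]); return mod@np.array([[c,s,0],[-s,c,0],[0,0,1]])+[p[0],p[1],4]
r=least_squares(lambda p:(proj('top',P(p))-uv).ravel(),[470,280,.2]); print('scoop',r.x,r.fun.reshape(-1,2).round(2).tolist())
p=r.x; print('grip xy',p[:2]+61*np.array([np.cos(p[2]),np.sin(p[2])]))
v,u=np.mgrid[0:400,0:640]
def line(m,n):
    b,a=np.polyfit(x[m],y[m],1); print(n,m.sum(),'slope',round(b,4),'y@500',round(a+500*b,1), 'x',np.percentile(x[m],[1,99]).round())
zz=lambda a,b:(z>a)&(z<b)
line(zz(64,76)&(x>420)&(x<650)&(y<-190)&(y>-225),'bin L'); line(zz(64,76)&(x>420)&(x<650)&(y<-290)&(y>-335),'bin R')
line(zz(25,36)&(x>430)&(x<640)&(y>60)&(y<95),'gL'); line(zz(25,36)&(x>430)&(x<640)&(y<-105)&(y>-140),'gR')
line(zz(53,66)&(x>490)&(x<615)&(y>35)&(y<60),'tL'); line(zz(53,66)&(x>490)&(x<615)&(y<-85)&(y>-110),'tR')
def xs(m,n): print(n,m.sum(),np.percentile(x[m],[5,50,95]).round(1),np.percentile(y[m],[5,50,95]).round(1))
xs(zz(53,66)&(x>460)&(x<500)&(abs(y+60)<20)&(y<-45),'t near'); xs(zz(53,66)&(x>600)&(x<650)&(abs(y+24)<40),'t far')
xs(zz(60,72)&(x>440)&(x<485)&(abs(y+24)<22),'pull')
xs(zz(62,78)&(x>640)&(x<700)&(abs(y+262)<40),'bin far'); xs(zz(55,72)&(x>380)&(x<430)&(abs(y+262)<40),'bin near')
# bin profile & balls
for X in range(385,680,10):
    m=(abs(x-X)<4)&(abs(y+262)<12); print(X,np.median(z[m]).round(1),end=' | ')
print()
m=(x>420)&(x<520)&(y>-318)&(y<-208)&(z>0)
g=cv2.cvtColor(im,cv2.COLOR_RGB2GRAY)
uvb=np.array([[660,217],[676,203],[694,219],[711,203],[729,219]],float); uvb[:,0]-=385; uvb=uvb/2.8+[300,138]-.3
for q in uvb:
    Wz=world('top',z=32.); i=np.rint(q).astype(int); print(q.round(1),Wz[i[1],i[0]].round(1), W[i[1],i[0]].round(1))
```

```text
scoop [4.69295891e+02 2.86550338e+02 2.69516391e-01] [[0.04, -0.18], [0.21, -0.04], [-0.25, 0.11], [0.26, 0.09], [-0.26, 0.04]]
grip xy [528.09377741 302.79252263]
bin L 134 slope -0.0338 y@500 -201.9 x [421. 648.]
bin R 166 slope -0.0394 y@500 -313.9 x [423. 645.]
gL 229 slope 0.0091 y@500 65.6 x [432. 638.]
gR 279 slope 0.0126 y@500 -112.3 x [431. 638.]
tL 53 slope 0.0251 y@500 48.5 x [494. 614.]
tR 57 slope 0.0236 y@500 -97.1 x [495. 612.]
t near 13 [483.9 484.5 487. ] [-78.9 -63.9 -47.5]
t far 45 [627.2 629.  632. ] [-57.7 -24.4  12.8]
pull 86 [457.2 469.3 481.3] [-39.  -24.2 -11.9]
bin far 67 [655.3 658.3 663.6] [-295.1 -256.2 -225. ]
bin near 73 [400.8 404.  408.1] [-297.9 -262.7 -226.7]
385 -1.9 | 395 -0.7 | 405 59.2 | 415 41.9 | 425 28.4 | 435 32.6 | 445 37.1 | 455 33.8 | 465 27.1 | 475 15.4 | 485 17.7 | 495 17.8 | 505 18.7 | 515 20.8 | 525 20.3 | 535 23.5 | 545 23.4 | 555 23.2 | 565 25.0 | 575 26.7 | 585 28.6 | 595 28.2 | 605 28.4 | 615 30.4 | 625 31.7 | 635 32.0 | 645 32.5 | 655 49.4 | 665 68.3 | 675 nan | 
[397.9 215.2] [ 444.  -218.6   32. ] [ 443.2 -217.    41. ]
[403.6 210.2] [ 459.1 -237.8   32. ] [ 458.3 -236.2   40.2]
[410.1 215.9] [ 440.1 -255.5   32. ] [ 439.3 -253.4   41.9]
[416.1 210.2] [ 458.4 -275.    32. ] [ 458.  -274.    36.2]
[422.6 215.9] [ 439.3 -295.8   32. ] [ 438.9 -294.4   37.5]
  return _methods._mean(a, axis=axis, dtype=dtype,
  ret = ret.dtype.type(ret / rcount)
```

Emit:
move_arm:
  series:
    - [[-1, 0.4, -0.25, 0, 0, 0, 0.63], [-1, 0.4, -0.25, 0, 0, 0, 0.63], [-1, 0.4, -0.25, 0, 0, 0, 0.63], [-1, 0.4, -0.25, 0, 0, 0, 0.63], [-1, 0.4, -0.25, 0, 0, 0, 0.63], [-1, 0.4, -0.25, 0, 0, 0, 0.63], [-1, 0.4, -0.25, 0, 0, 0, 0.63], [-1, 0.4, -0.25, 0, 0, 0, 0.63], [-1, 0.35, -0.19, 0, 0, 0, 0.6], [-1, 0, 0, 0, 0, 0, 0], [-1, 0, 0, 0, 0, 0, 0]]
  squeeze: 60

```text
t: 1.48
position: [528.1, 302.9, 230.9]
tool_rot: [-0.0, -0.134, 0.991, -0.0]
contact_force: [-0.4, 0.3, 0.1]
finger_gap: 85.3
```

Emit:
move_arm:
  series:
    - [[-1, 0, 0, -0.3, 0, 0, 0], [-1, 0, 0, -0.3, 0, 0, 0], [-1, 0, 0, -0.3, 0, 0, 0], [-1, 0, 0, -0.3, 0, 0, 0], [-1, 0, 0, -0.2, 0, 0, 0], [-1, 0, 0, -0.1, 0, 0, 0], [-1, 0, 0, 0, 0, 0, 0], [1, 0, 0, 0, 0, 0, 0], [1, 0, 0, 0, 0, 0, 0], [1, 0, 0, 0, 0, 0, 0], [1, 0, 0, 0, 0, 0, 0], [1, 0, 0, 0, 0, 0, 0]]
  squeeze: 60

```text
t: 2.98
position: [528.7, 302.9, 81.6]
tool_rot: [0.0, -0.134, 0.991, 0.0]
contact_force: [0.7, -0.4, 2.6]
finger_gap: 15.1
```

Emit:
move_arm:
  series:
    - [[1, 0, 0, 0, 0, 0, 0], [1, 0, 0, 0, 0, 0, 0], [1, 0, 0, 0, 0, 0, 0]]
  squeeze: 90

```text
t: 3.35
position: [528.8, 302.9, 81.7]
tool_rot: [0.0, -0.134, 0.991, 0.0]
contact_force: [1.8, -2.0, 3.9]
finger_gap: 15.0
```

Run:
```python
from h import *
im,d=snap('scene'); s=bot.read_state(); print({k:np.round(s[k],3) for k in s})
save(im[140:300,330:530],'grasp',3)
```

```text
{'t': np.float64(3.4), 'qpos': array([ 0.52 ,  0.222,  0.039,  1.387, -0.   ,  0.251]), 'joint_velocities': array([ 0., -0., -0.,  0.,  0., -0.]), 'effort': array([ 1.4790e+00, -5.7509e+01,  4.3759e+01,  2.4100e-01,  5.9100e-01,
        1.7000e-02]), 'position': array([528.751, 302.928,  81.67 ]), 'tool_rot': array([ 0.   , -0.134,  0.991,  0.   ]), 'contact_force': array([ 1.894, -2.134,  4.326]), 'moment': array([-0.271, -0.291,  0.035]), 'finger_gap': np.float64(15.031)}
```

View pics/grasp.png

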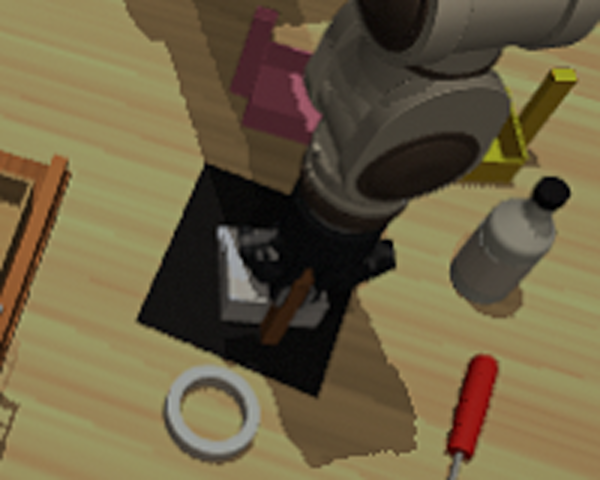

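The fingers hold the handle at (285,300) in the crop with a gap of 15 mm, and the scoop is still flat on the mat. I'll add a planner helper and compute the next moves.

```bash
cat >> h.py <<'E'
BO=np.array([491.8,-257.6]); BY=-0.036
def bl(x,y,z): c,s=np.cos(BY),np.sin(BY); return np.array([BO[0]+c*x-s*y,BO[1]+s*x+c*y,z])
OFF=np.array([111.6,0,77.7])
def pose(lip,yaw,th):
    S=R.from_euler('ZY',[yaw,-np.radians(th)]); return np.array(lip)+S.apply(OFF), S*R.from_euler('y',np.pi)
def cur():
    s=bot.read_state(); q=s['tool_rot']; return np.array(s['position']),R.from_quat(np.r_[q[1:],q[0]])
def deltas(keys,start=None):
    a=start or cur()
    for k in keys:
        b=pose(*k); dr=np.degrees((b[1]*a[1].inv()).as_rotvec())/6
        print('lip',np.round(k[0],1),'th',k[2],'TCP',b[0].round(1),'shift',((b[0]-a[0])/100).round(3),'turn',dr.round(3)); a=b
def where():
    p,Rt=cur(); S=Rt*R.from_euler('y',np.pi).inv(); y,pt,_=S.as_euler('ZYX'); lip=p-S.apply(OFF)
    c,s=np.cos(BY),np.sin(BY); e=lip[:2]-BO
    print('lip',lip.round(1),'binlocal',(c*e[0]+s*e[1]).round(1),(-s*e[0]+c*e[1]).round(1),'yaw',y.round(3),'th',-np.degrees(pt).round(2))
E
python3 - <<'E'
from h import *
where(); fl=lambda x:12+(x+60)*24/225
deltas([(bl(10,0,215),BY,0),(bl(10,0,fl(10)+40),BY,6),(bl(10,0,fl(10)+3),BY,6),(bl(-30,0,fl(-30)+2),BY,6),(bl(-57,0,fl(-57)+2),BY,6),(bl(-57-7,0,12+13),BY,0),(bl(-57-20,0,50),BY,-14),(bl(-50,0,150),BY,-16)])
E
```

```text
lip [421.3 273.2   3.9] binlocal -89.6 527.9 yaw 0.27 th 0.05
lip [ 501.8 -258.   215. ] th 0 TCP [ 613.3 -262.   292.7] shift [ 0.846 -5.649  2.11 ] turn [-0.     0.008 -2.919]
lip [ 501.8 -258.    59.5] th 6 TCP [ 604.6 -261.7  148.4] shift [-0.087  0.003 -1.443] turn [-0.036 -0.999  0.   ]
lip [ 501.8 -258.    22.5] th 6 TCP [ 604.6 -261.7  111.4] shift [ 0.    0.   -0.37] turn [0. 0. 0.]
lip [ 461.8 -256.5   17.2] th 6 TCP [ 564.6 -260.2  106.1] shift [-0.4    0.014 -0.053] turn [0. 0. 0.]
lip [ 434.8 -255.5   14.3] th 6 TCP [ 537.6 -259.3  103.3] shift [-0.27   0.01  -0.029] turn [0. 0. 0.]
lip [ 427.8 -255.3   25. ] th 0 TCP [ 539.4 -259.3  102.7] shift [ 0.017 -0.001 -0.006] turn [0.036 0.999 0.   ]
lip [ 414.8 -254.8   50. ] th -14 TCP [ 541.8 -259.4   98.4] shift [ 0.025 -0.001 -0.043] turn [ 0.084  2.332 -0.   ]
lip [ 441.8 -255.8  150. ] th -16 TCP [ 570.4 -260.4  193.9] shift [ 0.286 -0.01   0.955] turn [0.012 0.333 0.   ]
```

Emit:
move_arm:
  series:
    - [[1, 0, 0, 0.2, 0, 0, 0], [1, 0, 0, 0.4, 0, 0, 0], [1, 0, 0, 0.5, 0, 0, 0], [1, 0, 0, 0.5, 0, 0, 0], [1, 0, -0.2, 0.41, 0, 0, -0.2], [1, 0, -0.4, 0.1, 0, 0, -0.3], [1, 0, -0.5, 0, 0, 0, -0.3], [1, 0, -0.5, 0, 0, 0, -0.3], [1, 0.1, -0.5, 0, 0, 0, -0.3], [1, 0.1, -0.5, 0, 0, 0, -0.3], [1, 0.1, -0.5, 0, 0, 0, -0.3], [1, 0.1, -0.5, 0, 0, 0, -0.3]]

```text
t: 4.9
position: [568.3, -58.4, 291.4]
tool_rot: [-0.001, -0.014, 1.0, 0.0]
contact_force: [0.3, 0.1, -1.2]
finger_gap: 15.2
```

Emit:
move_arm:
  series:
    - [[1, 0.1, -0.5, 0, 0, 0, -0.2], [1, 0.1, -0.5, 0, 0, 0, -0.2], [1, 0.1, -0.5, 0, 0, 0, -0.2], [1, 0.1, -0.4, 0, 0, 0, 0], [1, 0.04, -0.15, 0, 0, 0, 0], [1, 0, 0, 0, 0, 0, 0], [1, 0, 0, 0, 0, 0, 0]]

```text
t: 5.78
position: [612.3, -261.2, 291.9]
tool_rot: [-0.0, 0.017, 1.0, 0.0]
contact_force: [0.5, 0.2, -1.7]
finger_gap: 14.9
```

Run:
```python
from h import *
where(); fl=lambda x:12+(x+60)*24/225
deltas([(bl(10,0,fl(10)+40),BY,6)])
im,d=snap('top'); print(bot.read_state()['contact_force'])
a=im[120:270,280:460]; save(a,'overbin',3.3)
```

```text
lip [ 500.8 -257.4  214.3] binlocal 8.9 0.5 yaw -0.033 th -0.04
lip [ 501.8 -258.    59.5] th 6 TCP [ 604.6 -261.7  148.4] shift [-0.078 -0.005 -1.435] turn [-0.042 -1.006 -0.026]
[-0.17791931  0.212686   -1.64252508]
```

View pics/overbin.png

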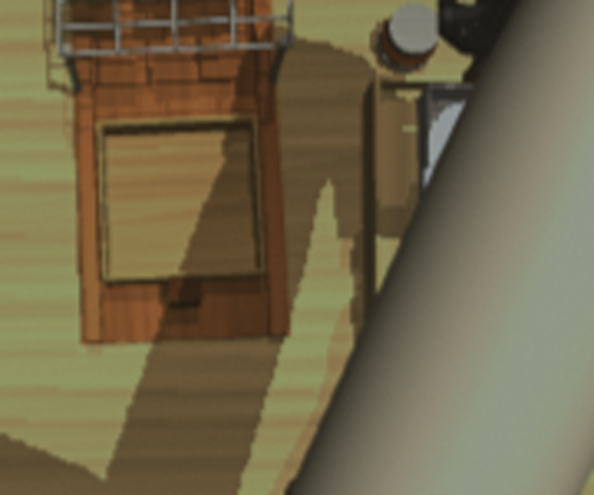

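The arm hides the bin in the top view; the grasp gap and force show the scoop is still held. Descending now.

Emit:
move_arm:
  series:
    - [[1, -0.03, 0, -0.3, -0.02, -0.5, -0.03], [1, -0.03, 0, -0.4, -0.02, -0.5, 0], [1, -0.02, 0, -0.4, 0, 0, 0], [1, 0, 0, -0.335, 0, 0, 0], [1, 0, 0, 0, 0, 0, 0]]

```text
t: 6.45
position: [602.9, -260.4, 146.4]
tool_rot: [0.05, 0.018, 0.999, -0.0]
contact_force: [-0.7, -0.3, -3.1]
finger_gap: 14.7
```

Emit:
move_arm:
  series:
    - [[1, 0, 0, -0.15, 0, 0, 0], [1, 0, 0, -0.15, 0, 0, 0], [1, 0, 0, -0.04, 0, 0, 0], [1, 0, 0, 0, 0, 0, 0], [1, 0, 0, 0, 0, 0, 0]]

```text
t: 7.08
position: [604.7, -262.2, 115.4]
tool_rot: [0.053, 0.019, 0.998, -0.001]
contact_force: [0.2, 0.3, -2.0]
finger_gap: 15.2
```

Run:
```python
from h import *
where(); im,d=snap('scene'); print(bot.read_state()['contact_force'])
save(im[120:250,180:320],'inbin',4)
```

```text
lip [ 502.  -258.5   26.4] binlocal 10.2 -0.5 yaw -0.037 th 6.05
[-0.40160657 -0.65582069 -1.88460058]
```

View pics/inbin.png

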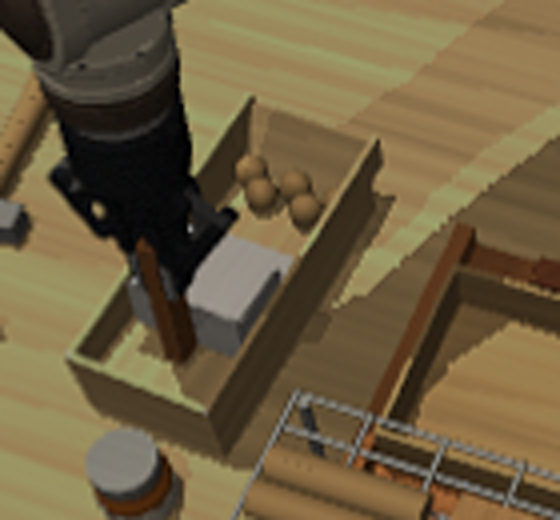

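The scoop sits squarely in the bin with the balls in front of its lip at the near wall, around (278,190). I'll lower until it touches the floor.

Emit:
move_arm:
  series:
    - [[1, 0, 0, -0.025, 0, 0, 0], [1, 0, 0, -0.025, 0, 0, 0], [1, 0, 0, 0, 0, 0, 0]]

```text
t: 7.5
position: [604.3, -262.0, 109.4]
tool_rot: [0.052, 0.018, 0.998, -0.001]
contact_force: [-0.2, -0.0, -1.6]
finger_gap: 15.2
```

Emit:
move_arm:
  series:
    - [[1, 0, 0, -0.015, 0, 0, 0], [1, 0, 0, 0, 0, 0, 0]]

```text
t: 7.75
position: [604.4, -262.1, 108.2]
tool_rot: [0.052, 0.018, 0.998, -0.001]
contact_force: [-0.3, 0.0, -1.5]
finger_gap: 15.1
```

Emit:
move_arm:
  series:
    - [[1, 0, 0, -0.01, 0, 0, 0], [1, 0, 0, 0, 0, 0, 0]]

```text
t: 8.0
position: [604.5, -262.1, 108.2]
tool_rot: [0.053, 0.018, 0.998, -0.001]
contact_force: [-2.6, 0.6, 5.2]
finger_gap: 15.2
```

Emit:
move_arm:
  series:
    - [[1, 0, 0, 0.008, 0, 0, 0], [1, -0.1, 0.004, -0.011, 0, 0, 0], [1, -0.12, 0.004, -0.013, 0, 0, 0], [1, -0.12, 0.004, -0.013, 0, 0, 0], [1, -0.12, 0.004, -0.013, 0, 0, 0], [1, -0.1, 0.004, -0.011, 0, 0, 0], [1, -0.06, 0.003, -0.006, 0, 0, 0], [1, -0.03, 0, -0.002, 0, 0, 0], [1, 0, 0, 0, 0, 0, 0]]

```text
t: 9.12
position: [539.1, -259.8, 101.2]
tool_rot: [0.052, 0.019, 0.998, -0.001]
contact_force: [-1.0, -0.3, 5.3]
finger_gap: 15.1
```

Run:
```python
from h import *
where(); im,d=snap('scene'); print(bot.read_state()['contact_force'])
save(im[110:240,190:320],'scooped',4)
```

```text
lip [ 436.2 -256.    12.4] binlocal -55.6 -0.4 yaw -0.037 th 5.97
[-2.78024303  0.43207004  5.24679421]
```

View pics/scooped.png

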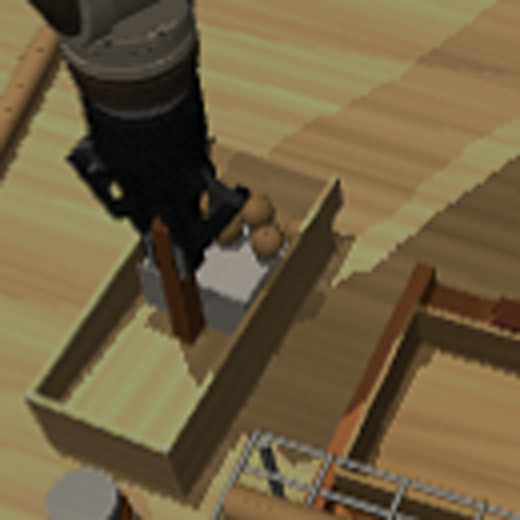

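The lip is at the toe. Balls sit over the lip and in the pan near (258,208), (268,240) and (228,235), and the fingers are clear of them. Next I'll tip back while rising along the leaning wall.

Run:
```python
from h import *
deltas([(bl(-58.5,0,14),BY,5),(bl(-66,0,29),BY,0),(bl(-75.5,0,46),BY,-8),(bl(-85,0,63),BY,-16),(bl(-80,0,100),BY,-19),(bl(-60,0,170),BY,-19)])
```

```text
lip [ 433.3 -255.5   14. ] th 5 TCP [ 537.7 -259.3  101.1] shift [-0.014  0.005 -0.001] turn [0.01  0.16  0.011]
lip [ 425.8 -255.2   29. ] th 0 TCP [ 537.4 -259.2  106.7] shift [-0.003  0.     0.056] turn [ 0.03   0.833 -0.   ]
lip [ 416.3 -254.9   46. ] th -8 TCP [ 537.6 -259.2  107.4] shift [ 0.002 -0.     0.007] turn [ 0.048  1.332 -0.   ]
lip [ 406.9 -254.5   63. ] th -16 TCP [ 535.5 -259.2  106.9] shift [-0.021  0.001 -0.005] turn [ 0.048  1.332 -0.   ]
lip [ 411.9 -254.7  100. ] th -19 TCP [ 542.6 -259.4  137.1] shift [ 0.071 -0.003  0.302] turn [ 0.018  0.5   -0.   ]
lip [ 431.8 -255.4  170. ] th -19 TCP [ 562.6 -260.1  207.1] shift [ 0.2   -0.007  0.7  ] turn [0. 0. 0.]
```

Emit:
move_arm:
  series:
    - [[1, -0.014, 0.005, 0.002, 0, 0.16, 0], [1, -0.002, 0, 0.03, 0.015, 0.42, 0], [1, 0, 0, 0.026, 0.015, 0.42, 0], [1, 0, 0, 0.003, 0.02, 0.44, 0], [1, 0, 0, 0.003, 0.02, 0.44, 0], [1, 0, 0, 0, 0.02, 0.44, 0], [1, -0.007, 0, 0, 0.02, 0.44, 0], [1, -0.007, 0, 0, 0.02, 0.44, 0], [1, -0.007, 0, 0, 0.02, 0.44, 0], [1, 0, 0, 0, 0, 0, 0], [1, 0, 0, 0, 0, 0, 0]]

```text
t: 10.55
position: [535.6, -259.2, 106.9]
tool_rot: [-0.138, 0.018, 0.99, 0.003]
contact_force: [0.4, -0.4, -2.7]
finger_gap: 15.1
```

Run:
```python
from h import *
where(); im,d=snap('scene'); print(bot.read_state()['contact_force'])
save(im[110:240,190:320],'tilted',4)
```

```text
lip [ 407.1 -254.4   62.7] binlocal -84.7 0.2 yaw -0.036 th -15.88
[ 0.12518165 -1.0722108  -1.93700912]
```

View pics/tilted.png

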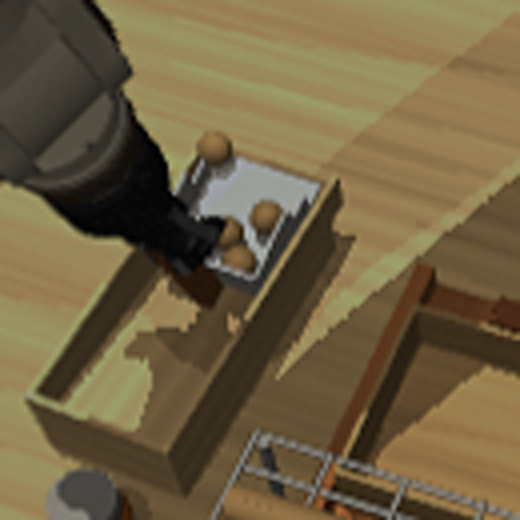

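Three balls are at the back of the pan near (235,240), but one ball, at (213,150), is perched at the front right corner. I'll measure it before lifting.

Run:
```python
from h import *
im,d=load('scene'); W=world('scene',d)
S=(cur()[1]*R.from_euler('y',np.pi).inv()); lip=cur()[0]-S.apply(OFF)
for n,(a,b) in dict(p=(213,150),a=(266,217),b=(238,259),c=(230,232)).items():
    u,v=190+a/4,110+b/4; P=W[int(v),int(u)]
    K,k1,Rm,t=cm('scene'); c=-Rm.T@t; r=(P-c)/np.linalg.norm(P-c); C=P+r*13; e=C[:2]-BO
    cb,sb=np.cos(BY),np.sin(BY)
    print(n,'surf',P.round(1),'centre',C.round(1),'scoop fr',(S.inv().apply(C-lip)-[50,0,0]).round(1),'bin',round(cb*e[0]+sb*e[1],1),round(-sb*e[0]+cb*e[1],1))
```

```text
p surf [ 420.6 -293.    84.1] centre [ 413.8 -298.3   74.3] scoop fr [-45.1 -43.5  13.2] bin -76.5 -43.4
a surf [ 462.4 -228.9   79.2] centre [ 455.9 -233.7   69. ] scoop fr [-5.4 22.6 18.8] bin -36.7 22.6
b surf [ 496.8 -237.1   68.3] centre [ 490.6 -242.    57.9] scoop fr [31.3 15.5 17.7] bin -1.7 15.6
c surf [ 480.2 -251.8   70.4] centre [ 473.9 -256.7   60.2] scoop fr [15.1  0.2 15.4] bin -17.9 0.2
```

The perched ball rests on the lip against the front edge of the right side wall, level with the bin rim. I'll lower it back inside the bin, then shift and roll the scoop slightly so the bin wall steers it into the pan.

```bash
sed -i 's/def pose(lip,yaw,th):/def pose(lip,yaw,th,roll=0):/; s/S=R.from_euler(.ZY.,\[yaw,-np.radians(th)\])/S=R.from_euler("ZYX",[yaw,-np.radians(th),np.radians(roll)])/' h.py
python3 - <<'E'
from h import *
deltas([(bl(-76,0,49),BY,-10),(bl(-76,-4,50),BY,-10,-3),(bl(-76,-4,51),BY,-12,-7)])
E
```

```text
lip [ 415.8 -254.9   49. ] th -10 TCP [ 539.2 -259.3  106.1] shift [ 0.036 -0.001 -0.012] turn [-0.048 -0.974  0.008]
lip [ 415.7 -258.9   50. ] th -10 TCP [ 539.2 -259.2  107. ] shift [-0.     0.001  0.009] turn [-0.492  0.018  0.087]
lip [ 415.7 -258.9   51. ] th -12 TCP [ 541.2 -253.9  103.2] shift [ 0.02   0.053 -0.038] turn [-0.642  0.357  0.127]
```

Emit:
move_arm:
  series:
    - [[1, 0.012, 0, -0.004, -0.016, -0.32, 0], [1, 0.012, 0, -0.004, -0.016, -0.32, 0], [1, 0.012, 0, -0.004, -0.016, -0.32, 0], [1, 0, 0, 0, 0, 0, 0], [1, 0, 0, 0.005, -0.25, 0.01, 0.04], [1, 0, 0, 0.005, -0.25, 0.01, 0.04], [1, 0.01, 0.026, -0.01, -0.32, 0.18, 0.06], [1, 0.01, 0.026, -0.01, -0.32, 0.18, 0.06], [1, 0, 0, 0, 0, 0, 0], [1, 0, 0, 0, 0, 0, 0], [1, 0, 0, 0, 0, 0, 0]]

```text
t: 11.98
position: [541.3, -254.3, 105.4]
tool_rot: [-0.106, 0.013, 0.992, -0.059]
contact_force: [0.0, -0.5, -1.9]
finger_gap: 15.0
```

Run:
```python
from h import *
where(); im,d=snap('scene'); print(bot.read_state()['contact_force'])
save(im[110:240,190:320],'rolled',4)
```

```text
lip [ 415.7 -258.9   53.4] binlocal -76.0 -4.0 yaw -0.039 th -12.1
[ 0.05300211 -0.92223788 -2.15480704]
```

View pics/rolled.png

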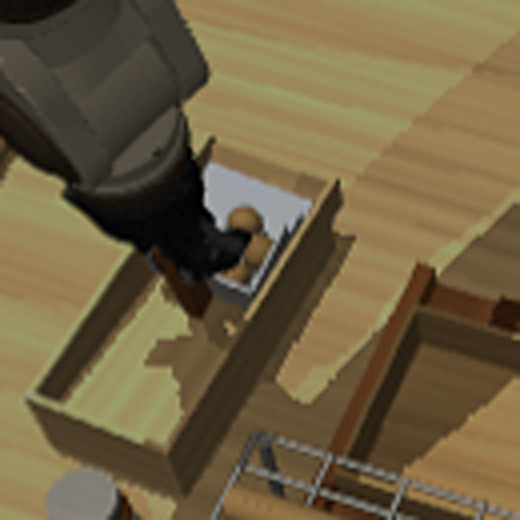

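The ball has left the corner and at least three lie in the pan, at (245,220), (255,248) and (238,268). Now I'll lift, levelling the roll and tilting back further.

Run:
```python
from h import *
deltas([(bl(-74,-2,70),BY,-15,-3),(bl(-70,0,105),BY,-18,0),(bl(-60,0,180),BY,-18)])
```

```text
lip [ 417.8 -256.9   70. ] th -15 TCP [ 545.7 -257.5  116.1] shift [ 0.045 -0.031  0.106] turn [ 0.673  0.459 -0.127]
lip [ 421.8 -255.1  105. ] th -18 TCP [ 551.9 -259.8  144.4] shift [ 0.062 -0.023  0.283] turn [ 0.497  0.482 -0.142]
lip [ 431.8 -255.4  180. ] th -18 TCP [ 561.9 -260.1  219.4] shift [ 0.1   -0.004  0.75 ] turn [0. 0. 0.]
```

Emit:
move_arm:
  series:
    - [[1, 0.015, -0.01, 0.035, 0.22, 0.15, -0.04], [1, 0.015, -0.01, 0.035, 0.22, 0.15, -0.04], [1, 0.015, -0.01, 0.035, 0.22, 0.15, -0.04], [1, 0.02, -0.01, 0.09, 0.17, 0.16, -0.05], [1, 0.02, -0.01, 0.09, 0.17, 0.16, -0.05], [1, 0.02, 0, 0.1, 0.17, 0.16, -0.05], [1, 0.02, 0, 0.15, 0, 0, 0], [1, 0.02, 0, 0.2, 0, 0, 0], [1, 0.03, 0, 0.2, 0, 0, 0], [1, 0.03, 0, 0.2, 0, 0, 0], [1, 0, 0, 0, 0, 0, 0], [1, 0, 0, 0, 0, 0, 0]]

```text
t: 13.52
position: [561.8, -259.3, 218.0]
tool_rot: [-0.156, 0.018, 0.988, 0.003]
contact_force: [0.3, 0.1, -2.5]
finger_gap: 14.9
```

Run:
```python
from h import *
where(); im,d=snap('scene'); s=bot.read_state(); print(s['contact_force'],s['finger_gap'])
save(im[80:240,190:350],'lifted',3.5)
```

```text
lip [ 431.7 -254.6  178.5] binlocal -60.1 0.9 yaw -0.036 th -17.97
[ 0.65735998  0.06195961 -2.29817636] 15.010564681125288
```

View pics/lifted.png

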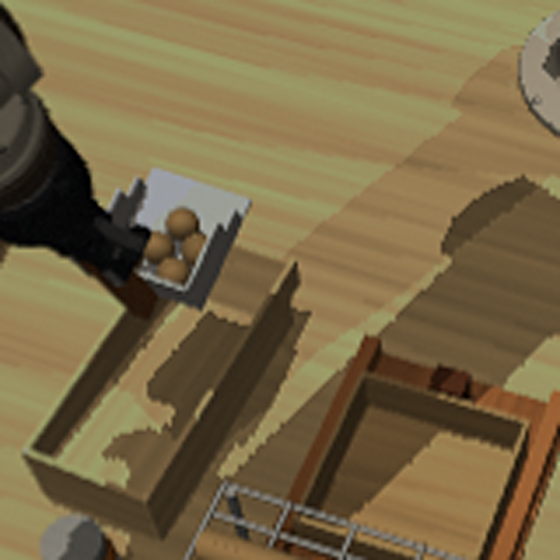

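Four balls are in the pan, near (175,240). The fifth isn't visible in the open part of the bin. I'll carry the scoop to the tray and check the shelf's front edge first.

Run:
```python
from h import *
for n in('top','scene'):
    im,d=load(n) ; W=world(n,d); m=(W[...,2]>146)&(W[...,2]<172)&(abs(W[...,1]+24)<85)&(W[...,0]>600)&(W[...,0]<850); print(n,m.sum(),np.percentile(W[m][:,0],[1,3,10,97]).round(1) if m.any() else '')
Y=.015
deltas([([470,-24,185],Y,-18),([480,-24,100],Y,-4),([535,-24,78],Y,-3),([535,-24,70],Y,1),([535,-24,66],Y,7),([550,-24,62],Y,25),([560,-24,58],Y,48)])
```

```text
top 370 [665.  665.5 667.1 786.9]
scene 564 [664.3 665.2 667.1 788.4]
lip [470 -24 185] th -18 TCP [600.1 -22.  224.4] shift [0.385 2.371 0.066] turn [-0.005 -0.     0.485]
lip [480 -24 100] th -4 TCP [596.7 -22.2 169.7] shift [-0.034 -0.002 -0.547] turn [ 0.035 -2.333 -0.   ]
lip [535 -24  78] th -3 TCP [650.5 -22.3 149.8] shift [ 0.538 -0.    -0.2  ] turn [ 0.002 -0.167  0.   ]
lip [535 -24  70] th 1 TCP [645.2 -22.3 149.6] shift [-0.053 -0.001 -0.001] turn [ 0.01  -0.667  0.   ]
lip [535 -24  66] th 7 TCP [636.3 -22.5 156.7] shift [-0.089 -0.001  0.071] turn [ 0.015 -1.    -0.   ]
lip [550 -24  62] th 25 TCP [618.3 -23.  179.6] shift [-0.18  -0.005  0.229] turn [ 0.045 -3.     0.   ]
lip [560 -24  58] th 48 TCP [576.9 -23.7 192.9] shift [-0.414 -0.008  0.133] turn [ 0.057 -3.833  0.   ]
```

Emit:
move_arm:
  series:
    - [[1, 0.02, 0.1, 0.02, 0, 0, 0.04], [1, 0.03, 0.2, 0.02, 0, 0, 0.05], [1, 0.04, 0.25, 0.026, 0, 0, 0.05], [1, 0.04, 0.28, 0, 0, 0, 0.05], [1, 0.05, 0.28, 0, 0, 0, 0.05], [1, 0.05, 0.28, 0, 0, 0, 0.05], [1, 0.05, 0.28, 0, 0, 0, 0.05], [1, 0.04, 0.25, 0, 0, 0, 0.05], [1, 0.03, 0.2, 0, 0, 0, 0.05], [1, 0.02, 0.15, 0, 0, 0, 0.05], [1, 0.015, 0.1, 0, 0, 0, 0], [1, 0, 0, 0, 0, 0, 0]]

```text
t: 15.08
position: [600.4, -21.7, 225.4]
tool_rot: [-0.156, -0.008, 0.988, -0.001]
contact_force: [0.4, 0.4, -2.4]
finger_gap: 15.1
```

Emit:
move_arm:
  series:
    - [[1, 0, 0, -0.05, 0, -0.2, 0], [1, 0, 0, -0.09, 0, -0.4, 0], [1, -0.005, 0, -0.1, 0.005, -0.4, 0], [1, -0.01, 0, -0.1, 0.01, -0.4, 0], [1, -0.01, 0, -0.1, 0.01, -0.4, 0], [1, -0.01, 0, -0.07, 0.01, -0.33, 0], [1, 0, 0, -0.037, 0, -0.2, 0], [1, 0, 0, 0, 0, 0, 0], [1, 0, 0, 0, 0, 0, 0]]

```text
t: 16.2
position: [597.0, -22.3, 171.0]
tool_rot: [-0.035, -0.008, 0.999, -0.0]
contact_force: [0.7, -0.3, -2.4]
finger_gap: 15.0
```

Run:
```python
from h import *
where();Y=.015
deltas([([518,-24,78],Y,-3),([522,-24,70],Y,1),([530,-24,66],Y,7),([545,-24,62],Y,25),([560,-24,58],Y,48)])
im,d=snap('scene'); W=world('scene',d); 
m=(W[...,2]>90)&(W[...,2]<150)&(W[...,0]>480)&(W[...,0]<600)&(abs(W[...,1]+24)<45); print(m.sum(), im[m].mean(0))
```

```text
lip [480.3 -24.1 101.2] binlocal -19.9 233.0 yaw 0.015 th -3.97
lip [518 -24  78] th -3 TCP [633.5 -22.3 149.8] shift [ 0.365  0.    -0.213] turn [ 0.004 -0.162 -0.003]
lip [522 -24  70] th 1 TCP [632.2 -22.3 149.6] shift [-0.013 -0.001 -0.001] turn [ 0.01  -0.667  0.   ]
lip [530 -24  66] th 7 TCP [631.3 -22.5 156.7] shift [-0.009 -0.001  0.071] turn [ 0.015 -1.    -0.   ]
lip [545 -24  62] th 25 TCP [613.3 -23.  179.6] shift [-0.18  -0.005  0.229] turn [ 0.045 -3.     0.   ]
lip [560 -24  58] th 48 TCP [576.9 -23.7 192.9] shift [-0.364 -0.008  0.133] turn [ 0.057 -3.833  0.   ]
356 [82.70224719 75.20505618 64.93820225]
```

Emit:
move_arm:
  series:
    - [[1, 0.01, 0, -0.01, 0, 0, 0], [1, 0.03, 0, -0.02, 0, 0, 0], [1, 0.045, 0, -0.025, 0, 0, 0], [1, 0.055, 0, -0.03, 0, 0, 0], [1, 0.055, 0, -0.03, 0, 0, 0], [1, 0.055, 0, -0.03, 0, 0, 0], [1, 0.05, 0, -0.03, 0, 0, 0], [1, 0.035, 0, -0.02, 0, 0, 0], [1, 0.02, 0, -0.013, 0, -0.08, 0], [1, 0.01, 0, -0.005, 0, -0.08, 0], [1, 0, 0, 0, 0, 0, 0]]

```text
t: 17.62
position: [633.2, -22.1, 149.7]
tool_rot: [-0.026, -0.008, 1.0, -0.0]
contact_force: [0.1, -0.6, -2.4]
finger_gap: 14.9
```

Emit:
move_arm:
  series:
    - [[1, -0.002, 0, 0, 0, -0.17, 0], [1, -0.003, 0, 0, 0, -0.17, 0], [1, -0.004, 0, 0, 0.005, -0.17, 0], [1, -0.004, 0, 0, 0.005, -0.16, 0], [1, -0.001, 0, 0.01, 0.003, -0.14, 0], [1, -0.001, 0, 0.01, 0.002, -0.14, 0], [1, -0.001, 0, 0.01, 0.002, -0.14, 0], [1, -0.001, 0, 0.01, 0.002, -0.14, 0], [1, -0.001, 0, 0.01, 0.002, -0.14, 0], [1, -0.001, 0, 0.01, 0.002, -0.14, 0], [1, -0.001, 0, 0.011, 0.002, -0.16, 0], [1, 0, 0, 0, 0, 0, 0]]

```text
t: 19.12
position: [631.2, -22.1, 156.9]
tool_rot: [0.062, -0.008, 0.998, 0.0]
contact_force: [0.4, -0.3, -0.1]
finger_gap: 14.8
```

Emit:
move_arm:
  series:
    - [[1, -0.01, 0, 0.04, 0.01, -0.4, 0], [1, -0.02, 0, 0.04, 0.01, -0.5, 0], [1, -0.03, 0, 0.04, 0.01, -0.5, 0], [1, -0.04, 0, 0.04, 0.01, -0.55, 0], [1, -0.04, -0.005, 0.035, 0.01, -0.55, 0], [1, -0.04, 0, 0.034, 0.01, -0.5, 0], [1, -0.09, -0.002, 0.033, 0.01, -0.96, 0], [1, -0.09, -0.002, 0.033, 0.015, -0.96, 0], [1, -0.09, -0.002, 0.033, 0.015, -0.96, 0], [1, -0.094, -0.002, 0.034, 0.015, -0.95, 0], [1, 0, 0, 0, 0, 0, 0], [1, 0, 0, 0, 0, 0, 0]]

```text
t: 20.62
position: [577.4, -23.4, 194.0]
tool_rot: [0.407, -0.007, 0.913, 0.003]
contact_force: [0.2, -0.6, -0.9]
finger_gap: 14.8
```

Run:
```python
from h import *
where(); im,d=snap('scene'); s=bot.read_state(); print(s['t'],s['contact_force'],s['finger_gap'])
save(im[120:310,180:370],'poured',3)
```

```text
lip [560.5 -23.6  59.1] binlocal 60.2 236.3 yaw 0.016 th 48.01
20.675 [-0.06675211 -0.81491945 -1.5544381 ] 14.548824644666151
```

View pics/poured.png

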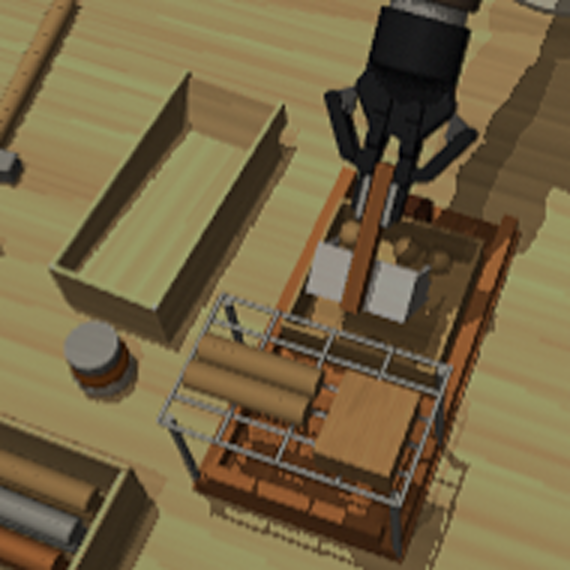

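The bin is now empty and balls lie in the tray, at (350,232), (400,245) and (440,262). So all five were scooped. I'll return the scoop to the mat.

Run:
```python
from h import *
deltas([([550,-24,130],.015,40),([440,-24,190],.015,0),([421.4,273.2,190],.27,0),([421.4,273.2,6],.27,0)])
```

```text
lip [550 -24 130] th 40 TCP [585.5 -23.5 261.3] shift [ 0.078 -0.001  0.671] turn [-0.023  1.334 -0.008]
lip [440 -24 190] th 0 TCP [551.6 -22.3 267.7] shift [-0.34   0.011  0.064] turn [-0.1    6.666  0.   ]
lip [421.4 273.2 190. ] th 0 TCP [529.  303.  267.7] shift [-0.226  3.253  0.   ] turn [-0.     0.     2.435]
lip [421.4 273.2   6. ] th 0 TCP [529.  303.   83.7] shift [ 0.    0.   -1.84] turn [0. 0. 0.]
```

Emit:
move_arm:
  series:
    - [[1, 0.01, 0, 0.15, 0, 0.2, 0], [1, 0.02, 0, 0.25, -0.01, 0.5, 0], [1, 0.048, 0, 0.271, -0.01, 0.63, 0], [1, -0.04, 0, 0.01, -0.01, 0.84, 0], [1, -0.04, 0.001, 0.01, -0.01, 0.84, 0], [1, -0.04, 0.001, 0.01, -0.01, 0.84, 0], [1, -0.04, 0.001, 0.01, -0.01, 0.84, 0], [1, -0.04, 0.002, 0.01, -0.02, 0.83, 0], [1, -0.05, 0.002, 0.01, -0.02, 0.83, 0], [1, -0.05, 0.002, 0.004, -0.02, 0.83, 0], [1, -0.04, 0.002, 0, 0, 0.816, 0], [1, 0, 0, 0, 0, 0, 0]]

```text
t: 22.18
position: [552.9, -22.2, 264.8]
tool_rot: [-0.001, -0.008, 1.0, 0.0]
contact_force: [0.2, -0.4, -2.5]
finger_gap: 14.7
```

Emit:
move_arm:
  series:
    - [[1, -0.02, 0.2, 0, 0, 0, 0.2], [1, -0.02, 0.35, 0, 0, 0, 0.25], [1, -0.02, 0.4, 0, 0, 0, 0.25], [1, -0.03, 0.4, 0, 0, 0, 0.25], [1, -0.03, 0.4, 0, 0, 0, 0.25], [1, -0.03, 0.4, 0, 0, 0, 0.25], [1, -0.03, 0.4, 0, 0, 0, 0.25], [1, -0.02, 0.4, 0, 0, 0, 0.25], [1, -0.02, 0.2, 0, 0, 0, 0.25], [1, -0.006, 0.103, 0, 0, 0, 0.235], [1, 0, 0, 0, 0, 0, 0], [1, 0, 0, 0, 0, 0, 0]]

```text
t: 23.68
position: [528.4, 302.1, 266.5]
tool_rot: [0.0, -0.134, 0.991, 0.0]
contact_force: [-0.5, 1.0, -2.2]
finger_gap: 15.6
```

Run:
```python
from h import *
where()
deltas([([421.4,273.2,9],.27,0)])
im,d=snap('top'); save(im[130:240,290:440],'tray_top',4)
```

```text
lip [420.8 272.6 188.7] binlocal -90.0 527.3 yaw 0.269 th 0.05
lip [421.4 273.2   9. ] th 0 TCP [529.  303.   86.7] shift [ 0.006  0.008 -1.798] turn [-0.008  0.007  0.01 ]
```

View pics/tray_top.png

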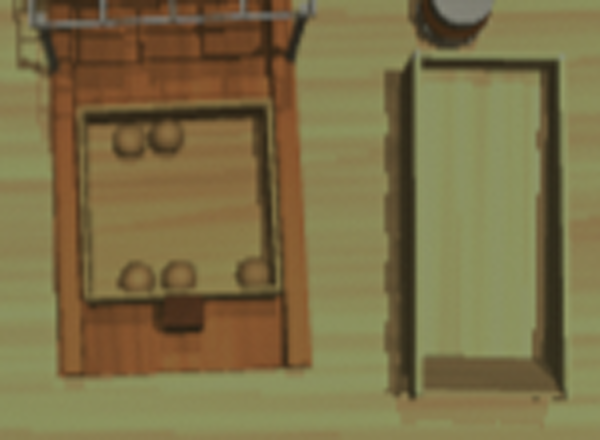

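All five balls are in the tray, at (130,140), (165,137), (137,277), (178,275) and (255,272), and the bin is empty. Now I'll set the scoop down.

Emit:
move_arm:
  series:
    - [[1, 0.006, 0.008, -0.3, 0, 0, 0], [1, 0, 0, -0.4, 0, 0, 0], [1, 0, 0, -0.4, 0, 0, 0], [1, 0, 0, -0.4, 0, 0, 0], [1, 0, 0, -0.2, 0, 0, 0], [1, 0, 0, -0.1, 0, 0, 0], [1, 0, 0, 0, 0, 0, 0], [1, 0, 0, -0.02, 0, 0, 0], [1, 0, 0, 0, 0, 0, 0], [1, 0, 0, 0, 0, 0, 0]]

```text
t: 24.98
position: [528.9, 304.0, 84.8]
tool_rot: [0.001, -0.135, 0.991, 0.001]
contact_force: [0.5, 0.3, -1.8]
finger_gap: 14.9
```

Emit:
move_arm:
  series:
    - [[1, 0, 0, -0.01, 0, 0, 0], [1, 0, 0, -0.01, 0, 0, 0], [1, 0, 0, 0, 0, 0, 0]]

```text
t: 25.35
position: [528.6, 303.8, 82.1]
tool_rot: [0.0, -0.135, 0.991, 0.0]
contact_force: [0.1, -0.7, -1.5]
finger_gap: 14.8
```

Emit:
move_arm:
  series:
    - [[1, 0, 0, -0.01, 0, 0, 0], [1, 0, 0, 0, 0, 0, 0], [-1, 0, 0, 0, 0, 0, 0], [-1, 0, 0, 0, 0, 0, 0], [-1, 0, 0, 0, 0, 0, 0], [-1, 0, 0, 0, 0, 0, 0], [-1, 0, 0, 0, 0, 0, 0], [-1, 0, 0, 0, 0, 0, 0]]

```text
t: 26.35
position: [528.7, 303.9, 81.3]
tool_rot: [0.0, -0.135, 0.991, 0.0]
contact_force: [0.1, 0.1, -0.3]
finger_gap: 85.3
```

Run:
```python
from h import *
s=bot.read_state(); print(s['position'],s['finger_gap'],s['contact_force'])
```

```text
[528.71475185 303.85601582  81.26676764] 85.33409281281405 [ 0.10031669  0.08186452 -0.29952404]
```

Emit:
move_arm:
  series:
    - [[-1, 0, 0, 0.1, 0, 0, 0], [-1, 0, 0, 0.3, 0, 0, 0], [-1, 0, 0, 0.5, 0, 0, 0], [-1, 0, 0, 0.5, 0, 0, 0], [1, -0.13, -0.35, 0, 0, 0, -0.25], [1, -0.14, -0.4, 0, 0, 0, -0.3], [1, -0.14, -0.4, 0, 0, 0, -0.3], [1, -0.14, -0.4, 0, 0, 0, -0.3], [1, -0.14, -0.4, 0, 0, 0, -0.3], [1, -0.14, -0.4, 0, 0, 0, -0.3], [1, -0.14, -0.4, 0, 0, 0, -0.3], [1, -0.14, -0.4, 0, 0, 0, -0.38]]

```text
t: 27.85
position: [417.1, -12.3, 222.2]
tool_rot: [0.001, -0.007, 1.0, 0.0]
contact_force: [-0.1, 0.5, 0.5]
finger_gap: 0.3
```

Emit:
move_arm:
  series:
    - [[1, -0.1, -0.13, -0.2, 0, 0, 0], [1, 0, 0, -0.4, 0, 0, 0], [1, 0, 0, -0.4, 0, 0, 0], [1, 0, 0, -0.4, 0, 0, 0], [1, 0, 0, -0.4, 0, 0, 0], [1, 0, 0, -0.15, 0, 0, 0], [1, 0, 0, 0, 0, 0, 0], [1, 0, 0, 0, 0, 0, 0]]

```text
t: 28.85
position: [408.8, -24.2, 28.0]
tool_rot: [0.001, -0.008, 1.0, 0.0]
contact_force: [0.5, 0.2, 0.0]
finger_gap: 0.1
```

Run:
```python
from h import *
where(); im,d=snap('scene'); save(im[80:300,230:530],'prepush',2.4)
W=world('scene',d); v,u=np.mgrid[0:400,0:640]; z=W[...,2]
m=(z>110)&(z<140)&(abs(W[...,0]-528)<35)&(abs(W[...,1]-303)<35); print('handle top',m.sum(),W[m].mean(0).round(1))
```

```text
lip [297.4 -25.9 -50. ] binlocal -202.6 224.5 yaw 0.016 th 0.16
handle top 83 [532.3 304.6 126.8]
```

Emit:
move_arm:
  series:
    - [[1, 0.1, 0, 0.07, 0, 0, 0], [1, 0.1, 0, 0, 0, 0, 0], [1, 0.08, 0, 0, 0, 0, 0], [1, 0.06, 0, 0, 0, 0, 0], [1, 0.08, 0, 0, 0, 0, 0], [1, 0.1, 0.001, 0, 0, 0, 0], [1, 0.12, 0.002, 0, 0, 0, 0], [1, 0.12, 0.002, 0, 0, 0, 0], [1, 0.12, 0.002, 0, 0, 0, 0], [1, 0.12, 0.002, 0, 0, 0, 0], [1, 0.12, 0.002, 0, 0, 0, 0], [1, 0.12, 0.002, 0, 0, 0, 0]]

```text
t: 30.4
position: [532.5, -22.9, 33.2]
tool_rot: [0.0, -0.008, 1.0, 0.0]
contact_force: [-2.0, 2.0, 1.0]
finger_gap: -0.0
```

```bash
cat > tr.py <<'E'
from h import *
s=bot.read_state(); print(s['position'].round(1),s['contact_force'].round(1))
im,d=snap('top'); W=world('top',d); x,y,z=np.moveaxis(W,-1,0)
m=(z>52)&(z<68)&(x>465)&(x<700)&(y>-92)&(y<-55); h,e=np.histogram(x[m],np.arange(465,705,5)); print('wall cols',[(int(b),int(a)) for a,b in zip(h,e) if a])
E
python3 tr.py
```

```text
[532.5 -22.9  33.2] [-2.  2.  1.]
wall cols []
```

Emit:
move_arm:
  series:
    - [[1, 0.1, 0.001, 0, 0, 0, 0], [1, 0.1, 0.001, 0, 0, 0, 0], [1, 0.08, 0.001, 0, 0, 0, 0], [1, 0.06, 0.001, 0, 0, 0, 0], [1, 0.04, 0, 0, 0, 0, 0], [1, 0.03, 0, 0, 0, 0, 0], [1, 0.03, 0, 0, 0, 0, 0]]

```text
t: 31.32
position: [575.8, -22.5, 33.3]
tool_rot: [0.0, -0.008, 1.0, 0.0]
contact_force: [-1.5, 1.4, 0.6]
finger_gap: -0.2
```

Emit:
move_arm:
  series:
    - [[1, 0.03, 0, 0, 0, 0, 0], [1, 0.03, 0, 0, 0, 0, 0]]

```text
t: 31.58
position: [580.4, -22.4, 33.3]
tool_rot: [-0.001, -0.008, 1.0, 0.0]
contact_force: [-20.2, 1.0, 10.8]
finger_gap: 0.5
```

Emit:
move_arm:
  series:
    - [[1, 0.03, 0, 0, 0, 0, 0], [1, 0.03, 0, 0, 0, 0, 0]]

```text
t: 31.82
position: [580.3, -22.4, 33.2]
tool_rot: [-0.007, -0.008, 1.0, 0.0]
contact_force: [-53.6, 1.4, 32.7]
finger_gap: 0.5
```

The tray stopped hard against its end stop. I'll back off and verify.

Emit:
move_arm:
  series:
    - [[1, -0.1, 0, 0, 0, 0, 0], [1, -0.2, 0, 0, 0, 0, 0], [1, -0.4, 0, 0, 0, 0, 0], [1, -0.4, 0, 0.1, 0, 0, 0], [1, 0, 0, 0.5, 0, 0, 0], [1, 0, 0, 0.5, 0, 0, 0], [1, 0, 0, 0.5, 0, 0, 0], [1, 0, 0.4, 0, 0, 0, 0], [1, 0, 0.4, 0, 0, 0, 0], [1, 0, 0.4, 0, 0, 0, 0], [1, -0.2, 0.4, 0, 0, 0, 0], [1, -0.2, 0.4, 0, 0, 0, 0]]

```text
t: 33.33
position: [437.6, 178.7, 193.4]
tool_rot: [0.001, -0.008, 1.0, 0.0]
contact_force: [-0.1, -0.5, -0.1]
finger_gap: -0.1
```

Run:
```python
from h import *
s=bot.read_state(); print(s['t'],s['position'].round(1),s['contact_force'].round(1))
im,d=snap('top'); W=world('top',d); x,y,z=np.moveaxis(W,-1,0)
def rep(n,m): print(n,m.sum(),W[m].mean(0).round(1) if m.any() else '', np.percentile(x[m],[3,97]).round(1) if m.any() else '')
rep('pull top',(z>60)&(z<70)&(x>560)&(x<625)&(abs(y+22)<18))
rep('near wall',(z>53)&(z<66)&(x>600)&(x<650)&(abs(y+70)<15))
rep('old tray place: high stuff',(z>40)&(x>450)&(x<575)&(abs(y+22)<70))
rep('bin above floor',(x>425)&(x<500)&(abs(y+257)<45)&(z>32))
rep('handle top',(z>115)&(z<145)&(abs(x-528)<30)&(abs(y-303)<30))
im2,d2=snap('scene'); W2=world('scene',d2)
# balls in tray: points above tray floor inside
X,Y,Z=np.moveaxis(W2,-1,0); m=(X>618)&(X<770)&(abs(Y+20)<66)&(Z>26)&(Z<45); m=m.astype(np.uint8)
n,l,st,c=cv2.connectedComponentsWithStats(m)
for i in range(1,n):
    if st[i,4]>8: print(st[i,4],W2[l==i].mean(0).round(1))
# scoop model residual from rim: floor level & tilt
for nm,PW in(('top',W),('scene',W2)):
    S=R.from_euler('z',.27); L=S.inv().apply(PW.reshape(-1,3)-[469.6,286.8,0]); 
    f=(abs(L[:,0])<35)&(abs(L[:,1])<35)&(L[:,2]<20)&(L[:,2]>-5); print(nm,'pan floor n',f.sum(),'z',L[f,2].mean().round(1),'plane',np.linalg.lstsq(np.c_[L[f,:2],np.ones(f.sum())],L[f,2],rcond=None)[0].round(3))
# bystander change vs. initial: tape, bottle etc by image-diff already at start unsaved
for n,b in dict(tape=(590,255),jar=(705,-258)).items(): rep(n,(abs(x-b[0])<70)&(abs(y-b[1])<70)&(z>14)&(z<75)&(x>560))
```

```text
33.325 [437.6 178.7 193.4] [-0.1 -0.5 -0.1]
pull top 82 [604.8 -22.8  63.7] [592.6 618.2]
near wall 17 [620.2 -69.1  56.9] [618.4 621.9]
old tray place: high stuff 0  
bin above floor 0  
handle top 0  
38 [625.4 -73.5  35.4]
53 [620.3 -26.   35.9]
24 [646.1 -75.5  35.4]
35 [619.3  24.5  36. ]
12 [633.3 -19.2  37.4]
13 [642.6 -23.2  35.1]
12 [632.   13.8  36.7]
76 [764.4 -18.9  38.4]
18 [743.3 -11.9  36.9]
15 [752.8 -11.6  35.6]
15 [742.9  21.   36.2]
9 [750.8  16.4  35.1]
top pan floor n 0 z nan plane [0. 0. 0.]
scene pan floor n 353 z 7.0 plane [6.000e-03 4.000e-03 7.098e+00]
tape 149 [632.4 256.5  22.3] [594.8 658.2]
jar 743 [ 672.8 -256.5   47.2] [636.7 728.4]<stdin>:19: RuntimeWarning: Mean of empty slice.
  ret = ret.dtype.type(ret / rcount)
```

Run:
```python
from h import *
im,d=load('top'); x,y,z=np.moveaxis(world('top',d),-1,0)
n=((z>18)&(x>415)&(x<585)&(abs(y+22)<80)).sum(); n2=((z>15)&(x>380)&(x<660)&(y<-130)&(y>-190)).sum()
im,d=load('scene'); P=world('scene',d); m=(P[...,2]>100)&(P[...,2]<145)&(abs(P[...,0]-530)<30)&(abs(P[...,1]-303)<30)
print('stray on bay/bench px',n,n2,'handle top',m.sum(),P[m].mean(0).round(1))
if n<5 and n2<5: print(bot.sign_off())
```

```text
stray on bay/bench px 39 0 handle top 102 [533.4 304.4 123.3]
```

Run:
```python
from h import *
im,d=load('top'); W=world('top',d); x,y,z=np.moveaxis(W,-1,0)
m=(z>18)&(x>415)&(x<585)&(abs(y+22)<80); print(W[m].round(0)[::2].astype(int).tolist())
m=(z>14)&(x>415)&(x<585)&(y>-98)&(y<50);print(m.sum())
# tray interior seen from top, in front of shelf
m=(z>24)&(z<48)&(x>624)&(x<665)&(y>-90)&(y<45); n,l,st,c=cv2.connectedComponentsWithStats(m.astype(np.uint8))
for i in range(1,n): print(st[i,4],W[l==i].mean(0).round(1))
```

```text
[[530, 57, 20], [523, 56, 24], [515, 56, 32], [509, 56, 29], [503, 56, 30], [497, 56, 30], [490, 56, 31], [484, 57, 29], [477, 56, 35], [471, 57, 31], [465, 57, 31], [459, 57, 31], [453, 57, 27], [447, 57, 29], [444, 54, 25], [437, 57, 29], [434, 57, 36], [431, 57, 26], [428, 57, 32], [426, 58, 18]]
7
52 [638.9 -19.5  35.3]
53 [640.4 -77.4  35.1]
51 [637.9  13.2  35.2]
```

The stray pixels are just the left guide's edge. Three balls show at the tray's near end and two at its far end, so I'm handing in.

```bash
python3 -c "
from h import *
print(bot.sign_off())"
```

```text
the job is handed in; nothing more can be done
None
```

The job is done and handed in at about 33 s of the 72 s allowed. I scooped all five balls in one scoopful, tipped them into the tray, stood the scoop back on its mat and pushed the tray home. The sign-off reports no verdict.

**On the way:** One ball perched on the scoop's front corner during the lift. I lowered the scoop back into the bin and rolled it slightly, and the ball went into the pan.

**What the last checks showed:**
- **Balls:** The depth images match three balls at the tray's near end and two at its far end. The bin is empty and I found no stray balls. I couldn't view a final picture because the viewing limit was reached, so this rests on depth readings, partly through the wire shelf.
- **Tray:** It moved 136 mm and then stopped dead, with 54 N at the fingertips. I took that as the end stop and did not measure the distance to home directly.
- **Scoop:** It stands level, with the pan floor 7 mm above the bench and almost no tilt.
- **Robot:** It is clear of everything.

**What disagreed or was not checked:**
- The top-view check found no handle, probably because the arm blocked the view; the other camera shows it in place.
- A stray-pixel check held back the first sign-off, but those pixels were the edge of the bay's left guide.
- I did not re-measure the bystanders; I saw no sign of contact with them.

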